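# Seat a mould bat on the twin pins of a bench wheel and square it up

## Robot

A 6-joint arm with a two-finger parallel gripper is mounted at the origin on a cart in front of the work surface, level with it; the furniture and walls round the work are solid. World frame = base frame: x ahead of the robot, y to its left, z up, the work surface at z = 0. Lengths are in mm, angles in degrees, forces in N, time in s.
With the tool pointing down it reaches from about 225 to 725 mm from the base axis. Payload 3.1 kg.
Tool frame: the origin (TCP) lies midway between the tips of the shut fingers; the grasp point (between the pads) lies 19 mm behind it; z points along the fingers, x is the direction in which the jaws open and shut, and the axes are right-handed (so a half turn about z gives the same grasp; the last joint's range is limited). The gripper opens to 85 mm and grips with 20 to 120 N. Pads are 22 mm wide; open, the fingers measure 114 mm over their backs; the gripper's body (76 mm by 85 mm) begins 54 mm behind the grasp point. The pads swing forward as they close: fully open they stand 13 mm farther back than shut.
Start: joints at [-82.838, 2.75, 5.684, 92.934, 0, 82.678], TCP at [131.296, -508.31, 231.312] pointing down, gripper open.
Joint ranges: [-166.93, 166.93], [-56.73, 111.36], [-69.38, 81.34], [-121.58, 131.49], [-85.45, 84.26], [-180, 180]. Speed limits (degrees/s): [159.86, 159.86, 180, 180, 180, 180].

## Interface

Orientations are given as a 3x3 rotation matrix whose columns are the frame's x, y, z axes.
In Python, from rig import status, viewer, job gives the robot as it stands.
- The arm moves only by the tool arm_command, never from a script. Its argument "commands" is one flat list of numbers, 7 for each row, row after row: the opening in per cent of the stroke, from 0 (shut) to 100 (fully open), then the shift along the tool's x, y, z in mm, then the turn, a rotation vector about the tool's x, y, z in degrees. A call has 1 to 5 rows; each row is the pose to reach, as a shift and turn from the pose commanded when the call began, along the tool's axes at that moment; what a row does not reach only later rows make up. A row lasts 1/12 s, in which the tool goes at most 41.7 mm and 7.16 degrees, less where a joint would pass 70% of its speed; a pose out of reach is approached as far as the arm can. A call with a gripper value outside its range is refused whole. The fingers move at their own pace and stop on an object; the grip force is fixed at half the most. Time passes only in rows, so rows that repeat a pose let the fingers close. It gives the time, the measured TCP pose, the force and the opening at its end, in the units of the state.
- status.read_state(): the state, without advancing time (a new reading comes with each control period).
- viewer.read_camera(name): name is "side" or "top"; returns a dict with "pixels" (400x640x3 uint8, red, green, blue), "vertical_fov" (degrees; the focal length in pixels is half the picture's height over the tangent of half this angle, whatever the lens; pixels are square), "cx", "cy" (the principal point, pixels), "R" (3x3) and "t" (3): a world point X has camera coordinates R X + t. Camera axes: x right, y down, z forward; pixel columns grow to the right and rows downward; lengths in mm; the calibration is good to about 2 mm. A picture is of the moment at which its call begins. There is no depth.
- job.close_job(): hands the job in, once; it reports no verdict.
Trained networks look in the newest picture that a camera, given by its name, has taken for a name from the list of things; names that differ only in an ending like _2 or _b are one class to them, and where a whole thing is asked for, a point or a joint stands for the part that bears it (a point fixed in the world has none). Each returns a list of dicts, best first, with "conf" (0 to 1); they miss things now and then, are a little off and sometimes report something else, mostly with a low value. They report only what shows in the picture. A call takes as long as a camera call.
- viewer.recognise(camera, label): "centre" ([column, row] in pixels, amid what is visible of it).
- viewer.tip_of(camera, label): "centre" ([column, row] in pixels: a listed point, or the origin of a listed thing).
The state is a dict: "time": time; "qpos": joint angles; "qvel": joint speeds; "joint_torque": joint torques, N m; "tcp_pos": TCP position; "tcp_rot": TCP orientation; "wrist_force": force on the tool from outside, world axes, zero at the start; "moment": the same for the moment, N m; "gripper_width": finger opening in mm.
Only numpy, scipy, OpenCV 4.12 (cv2) and the standard library are available. Lean on these libraries where they do the work, as an engineer would, in place of code of your own. Each camera call takes 0.05 s, during which the arm holds its last target.

## Task

Put the round bat that carries the oblong plaster mould onto the bench wheel: lift it by the mould, keep hold of it, rest it lightly on the two pins of the wheel head, turn it by feel until both pins find its two holes, and press it gently down flush on the head's cork facing. Then turn the wheel by the seated bat until the long sides of the mould run parallel to the front edge of the table, and let go. Be gentle: never ram the bat against the pins or the head or let it fall, keep it level, and leave everything else where it is.

Things in the scene. Friction and masses are not known exactly. Their poses are not given: they have to be found in the camera images.
- mould_bat: The bat: a round plywood board, 190 mm across, 12 mm thick, lying flat on the table, with an oblong white plaster hump mould fixed on its middle; 0.33 to 0.6 kg in all. Origin: centre of the board's underside; z up. The mould runs along the bat's y axis, its top 58 mm above the underside.
- mould_grip (a point): Middle of the mould, 40 mm above the bat's underside, a good height to grip. The mould is 46 mm wide across the bat's x (upright flat sides 62 mm long: grip across these) and 108 mm long over its round ends; the top 9 mm of its edge is rounded, the foot flares out 2.5 mm. Same axes as the bat.
- bat_hole_a (a point): Centre, on the underside, of one of the two holes through the bat: 12.5 mm in diameter, 75 mm from the bat's centre along its +y, beyond the end of the mould.
- bat_hole_b (a point): The like of the other hole, 75 mm from the bat's centre along its -y. The holes are alike: half a turn of the bat gives the same fit.
- bench_wheel: The foot of the bench wheel: dark cast metal, 156 mm across, fixed to the table. Origin on the wheel's upright axis at table height. A small black lock screw sticks out of its column along the foot's own -x. On it turns the head, an aluminium disc 200 mm across with a 2 mm cork facing, 124 mm across, on its middle.
- head_centre (a point): Centre of the head's cork facing, 78 mm above the table (where the bat's origin is when seated); it does NOT turn with the head. The head turns either way without a stop and is stiff (0.4 N m of friction): it stays put under a bat resting lightly on the pins, but pressed with over about 7 N the bat drags it round. Over 60 N does damage.
- pin_height (a point): Point on the wheel's axis level with the pin tips, 86 mm above the table. Two upright brass pins (10 mm diameter, 8 mm above the cork, the top 3 mm tapered) stand 75 mm either side of the axis. Their angle is not reported: at the start their line is turned from the foot's own y axis by 0.05 to 0.55 rad anticlockwise (seen from above). They can be seen, or felt for.
- table_axes (a point): A point on the table top in front of the robot; its y axis runs parallel to the front edge of the table (the long edge nearest the robot), which is along world y.
- calipers: Bystander: wooden calipers lying on the table, 133 mm long. Origin at the centre of its underside.
- wood_rib: Bystander: flat wooden rib, 69 x 99 x 8 mm. Origin at the centre of its underside.
- loop_tool_0: Bystander: wire loop tool with a wooden handle, 140 mm long, 11 mm high. Origin at the centre of its underside.
- needle_tool: Bystander: black needle tool, 129 mm long, 11 mm high. Origin at the centre of its underside.
- rubber_kidney: Bystander: kidney-shaped rubber scraper, 60 x 92 x 10 mm. Origin at the centre of its underside.
- water_bowl: Bystander: small bowl, 124 mm across and 51 mm high. Origin at the centre of its underside.
- plaster_plug_0: Bystander: small white plaster plug, 44 mm across and 34 mm high. Origin at the centre of its underside.

How it is judged:
By the outcome, as a careful person would: the job done as asked, in the order asked, and still so for the second after the job is handed in, with the robot touching nothing.
It also fails if it takes over 67 s, if anything falls off the work surface, if the arm or the gripper's body presses on something with over 40 N, if the wrist force passes 120 N, or if a joint passes its speed limit or range.

## Working session

There is one attempt and no reset: what is moved stays moved. The work goes in short steps, Python scripts to look and compute and a tool call to move; the robot and the scene stay as the last step left them, time stands still between calls to the robot, and variables do not carry over. Pictures are saved under pics/ and viewed, and the job is handed in when it is done.

Besides the shell and the picture viewer there is one more tool, called after "Emit:" as name(argument=value, ...), one argument or row to a line, values as JSON. arm_command: Moves the arm, as the interface text tells. Its arguments: {"type":"object","properties":{"commands":{"type":"array"}},"required":["commands"]}

```bash
mkdir -p pics; ls; cat > h.py <<'E'
from rig import status, viewer, job
import numpy as np, cv2
def cam(n):
    c=viewer.read_camera(n); im=np.array(c['pixels']); f=200/np.tan(np.radians(c['vertical_fov'])/2)
    return im,f,c['cx'],c['cy'],np.array(c['R']),np.array(c['t'])
def ray2z(c,px,z):
    im,f,cx,cy,R,t=c
    d=R.T@np.array([(px[0]-cx)/f,(px[1]-cy)/f,1]); o=-R.T@t
    return o+d*(z-o[2])/d[2]
def proj(c,X):
    im,f,cx,cy,R,t=c
    p=R@np.array(X)+t; return p[:2]/p[2]*f+[cx,cy]
def save(im,n): cv2.imwrite('pics/'+n,im[:,:,::-1])
E
python3 - <<'E'
from h import *
for n in ['top','side']:
    c=cam(n); save(c[0],n+'0.png'); print(n,c[1:4],c[4].round(3).tolist(),c[5])
    for l in ['mould_bat','mould_grip','bat_hole_a','bench_wheel','head_centre','pin_height','table_axes']:
        r=viewer.tip_of(n,l); print(l,[(np.round(d['centre'],1).tolist(),round(d['conf'],2)) for d in r[:3]])
s=status.read_state(); print(s)
E
```

```text
pics
top (np.float64(370.7947635017361), 319.5278794415625, 200.4119203657038) [[-0.025, -1.0, -0.004], [-0.987, 0.025, -0.161], [0.161, 0.0, -0.987]] [ 146.86280144  562.10120475 1022.12288578]
mould_bat [([281.8, 208.8], 0.87), ([316.1, 151.6], 0.55)]
mould_grip [([281.2, 203.2], 0.89), ([257.4, 202.7], 0.48)]
bat_hole_a [([255.1, 200.8], 0.94), ([304.2, 208.1], 0.75)]
bench_wheel [([403.6, 192.9], 0.95)]
head_centre [([406.0, 189.6], 0.9), ([254.6, 201.5], 0.5), ([315.3, 150.4], 0.49)]
pin_height [([406.5, 187.9], 0.77)]
table_axes [([368.0, 208.9], 0.73), ([443.5, 262.9], 0.29)]
side (np.float64(447.38580878664106), 316.6287236426362, 202.50283430870698) [[-0.992, -0.128, 0.008], [-0.082, 0.583, -0.808], [0.099, -0.802, -0.588]] [ 585.14048591   29.22008836 1261.94975856]
mould_bat [([316.2, 250.8], 0.7)]
mould_grip [([320.9, 242.0], 0.83), ([285.8, 316.6], 0.66)]
bat_hole_a [([325.4, 232.8], 0.74), ([305.1, 273.1], 0.61)]
bench_wheel [([325.1, 178.2], 0.96)]
head_centre [([324.9, 150.6], 0.76)]
pin_height [([321.6, 153.4], 0.76)]
table_axes [([331.4, 197.5], 0.81)]
{'time': 0.8, 'qpos': array([-8.28391776e+01,  2.74598786e+00,  5.68471401e+00,  9.29349370e+01,
        1.68910871e-03,  8.26769756e+01]), 'qvel': array([ 0.01471021,  0.01170564, -0.03324255, -0.0192302 , -0.00827675,
       -0.10553722]), 'joint_torque': array([ 9.45180946e-04, -3.38591015e+01,  3.20123506e+01,  8.86499874e-04,
       -3.25983729e-05, -3.25818306e-06]), 'tcp_pos': array([ 131.29640458, -508.30782612,  231.3583386 ]), 'tcp_rot': array([[ 2.50107047e-01, -9.68218190e-01,  3.74943963e-05],
       [-9.68218188e-01, -2.50107049e-01, -6.19425549e-05],
       [ 6.93515212e-05, -2.08104870e-05, -9.99999997e-01]]), 'wrist_force': array([-0.4400196 ,  0.34492053, -0.28857452]), 'moment': array([ 0.00971664, -0.03976141, -0.03158104]), 'gripper_width': 85.45895724349371}
```

View pics/top0.png

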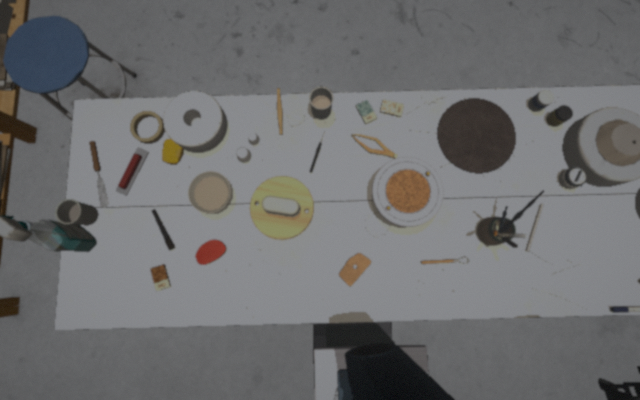

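View pics/side0.png

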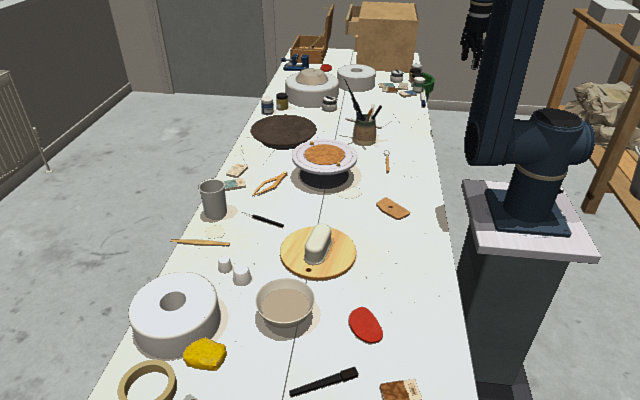

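```bash
python3 - <<'E'
from h import *
c=cam('top'); im=c[0]
a=cv2.resize(im[165:250,240:325],(400,400),interpolation=cv2.INTER_CUBIC)
b=cv2.resize(im[150:235,365:450],(400,400),interpolation=cv2.INTER_CUBIC)
save(np.hstack([a,b]),'crop1.png')
s=cam('side'); im=s[0]
a=cv2.resize(im[215:285,270:365],(400,295),interpolation=cv2.INTER_CUBIC)
b=cv2.resize(im[125:195,280:375],(400,295),interpolation=cv2.INTER_CUBIC)
save(np.hstack([a,b]),'crop2.png')
print('bat',ray2z(c,(281.8,208.8),0),'grip',ray2z(c,(281.2,203.2),40), 'holes',ray2z(c,(255.1,200.8),12),ray2z(c,(304.2,208.1),12))
print('head',ray2z(c,(406,189.6),78),ray2z(c,(406.5,187.9),86),ray2z(c,(403.6,192.9),0))
print('side: bat',ray2z(s,(316.2,250.8),0),ray2z(s,(320.9,242),40),'head',ray2z(s,(324.9,150.6),78),ray2z(s,(325.1,178.2),0))
E
```

```text
bat [550.54851769 246.38075937   0.        ] grip [561.23663776 243.83448111  40.        ] holes [574.87850965 324.38864816  12.        ] [549.24266475 178.71643701  12.        ]
head [ 584.90634204 -110.40985032   78.        ] [ 588.18188424 -110.2001967    86.        ] [ 589.61387001 -121.08067103    0.        ]
side: bat [ 5.60392641e+02  2.37476848e+02 -1.13686838e-13] [547.72646609 248.10211735  40.        ] head [ 582.39622794 -135.10468476   78.        ] [576.20116544 -99.4255524    0.        ]
```

View pics/crop1.png

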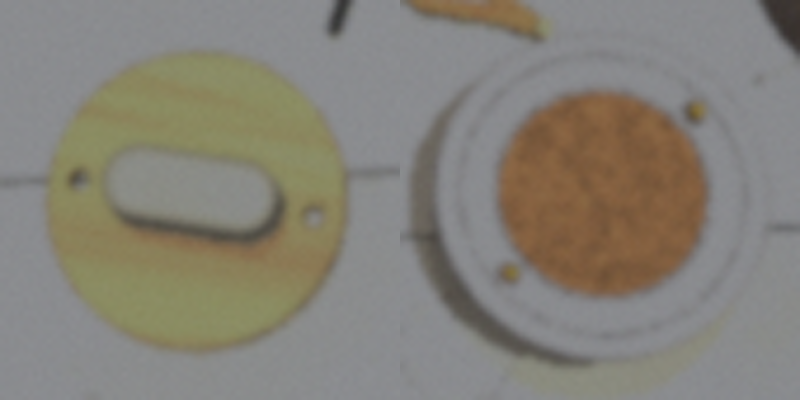

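View pics/crop2.png

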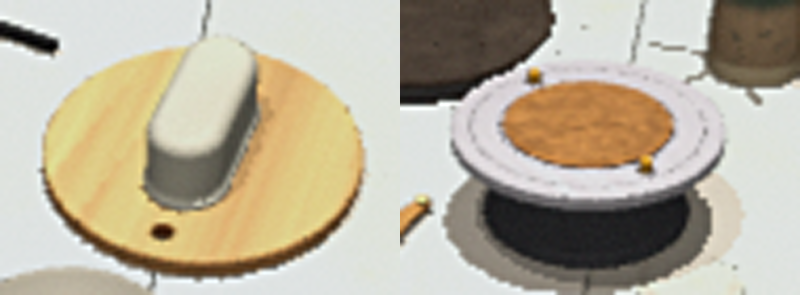

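```bash
cat >> h.py <<'E'
def fitcircle(c,box,hsvlo,hsvhi,z,ch=True):
    x0,y0,x1,y1=box
    im=c[0][y0:y1,x0:x1]; im=cv2.resize(im,None,fx=4,fy=4,interpolation=cv2.INTER_CUBIC)
    im=cv2.GaussianBlur(im,(5,5),0)
    h=cv2.cvtColor(im,cv2.COLOR_RGB2HSV); m=cv2.inRange(h,np.array(hsvlo),np.array(hsvhi))
    m=cv2.morphologyEx(m,cv2.MORPH_OPEN,np.ones((9,9)))
    cs,_=cv2.findContours(m,cv2.RETR_EXTERNAL,cv2.CHAIN_APPROX_NONE); k=max(cs,key=cv2.contourArea)
    k=cv2.convexHull(k)
    pts=np.array([ray2z(c,((p[0][0]+.5)/4-.5+x0,(p[0][1]+.5)/4-.5+y0),z)[:2] for p in k])
    from scipy.optimize import least_squares
    r=least_squares(lambda q:np.hypot(*(pts-q[:2]).T)-q[2],[*pts.mean(0),80],loss='soft_l1').x
    return r
def pinpx(c,box):
    x0,y0,x1,y1=box
    im=c[0][y0:y1,x0:x1]
    return im
E
python3 - <<'E'
from h import *
for n,bb,wb in [('top',(235,160,330,255),(360,145,455,240)),('side',(270,215,365,285),(280,125,375,195))]:
    c=cam(n)
    for z in (12,6): print(n,'bat',z,fitcircle(c,bb,(12,60,60),(40,255,255),z).round(1))
    print(n,'cork',fitcircle(c,wb,(3,80,60),(22,255,255),78).round(1))
c=cam('top')
f=lambda x,y,x0,y0:((x+.5)/4.706-.5+x0,(y+.5)/4.706-.5+y0)
A=ray2z(c,f(78,179,240,165),11);B=ray2z(c,f(314,214,240,165),11)
print('holes',A,B,(A+B)/2,np.hypot(*(A-B)[:2]))
A=ray2z(c,f(296,111,365,150),82.5);B=ray2z(c,f(110,272,365,150),82.5)
print('pins',A,B,(A+B)/2,np.hypot(*(A-B)[:2]),np.degrees(np.arctan2(-(B-A)[0],(B-A)[1])))
c=cam('side')
g=lambda x,y,x0,y0:((x+.5)/4.2105-.5+x0,(y+.5)/4.2105-.5+y0)
A=ray2z(c,g(645-400,163,280,125),82.5);B=ray2z(c,g(534-400,76,280,125),82.5)
print('pins',A,B,(A+B)/2,np.hypot(*(A-B)[:2]),np.degrees(np.arctan2(-(A-B)[0],(A-B)[1])))
print('hole near',ray2z(c,g(162,231,270,215),11))
E
```

```text
top bat 12 [553.9 246.1  93.3]
top bat 6 [554.8 246.7  93.8]
top cork [ 582.1 -114.8   60.6]
side bat 12 [554.9 251.2  97.4]
side bat 6 [555.6 244.6  98.2]
side cork [ 582.2 -115.4   62. ]
holes [569.40609435 321.32908357  11.        ] [543.29982194 172.55472559  11.        ] [556.35295814 246.94190458  11.        ] 151.0474993274336
pins [ 629.41227622 -172.63209165   82.5       ] [535.18764368 -56.36693763  82.5       ] [ 582.29995995 -114.49951464   82.5       ] 149.65248883673314 39.02230553335121
pins [535.50355875 -57.52335776  82.5       ] [ 629.41916876 -171.43928493   82.5       ] [ 582.46136375 -114.48132135   82.5       ] 147.63800413611128 39.50316412932513
hole near [569.45207078 316.94225797  11.        ]
```

```bash
cat >> h.py <<'E'
def go(p,phi=None):
    s=status.read_state(); R=np.array(s['tcp_rot']); d=R.T@(np.array(p)-s['tcp_pos'])
    cur=np.degrees(np.arctan2(R[1,0],R[0,0])); 
    rv=np.zeros(3)
    if phi is not None:
        from scipy.spatial.transform import Rotation as Ro
        a=np.radians(phi); Rt=np.array([[np.cos(a),np.sin(a),0],[np.sin(a),-np.cos(a),0],[0,0,-1]])
        rv=Ro.from_matrix(R.T@Rt).as_rotvec(degrees=True)
    print('t',round(s['time'],2),'tcp',s['tcp_pos'].round(1),'phi',round(cur,1),'tilt',R[:,2].round(4),'F',s['wrist_force'].round(1),'w',round(s['gripper_width'],1))
    print('shift',d.round(1),'rv',rv.round(2))
E
python3 -c "
from h import *
go([555.5,246.7,150],-10)"
```

```text
t 1.1 tcp [ 131.3 -508.3  231.3] phi -75.5 tilt [-0.  0. -1.] F [ 0.2 -0.3 -0.6] w 85.7
shift [-624.9 -599.6   81.3] rv [ -0.     0.   -65.52]
```

Emit:
arm_command(
  commands=[100,-625,-599,80,0,0,-65.5,100,-625,-599,80,0,0,-65.5,100,-625,-599,80,0,0,-65.5,100,-625,-599,80,0,0,-65.5,100,-625,-599,80,0,0,-65.5],
)

```text
time: 1.52
tcp_pos: [233.3, -325.8, 211.9]
tcp_rot: [[0.773, -0.635, 0.001], [-0.635, -0.773, -0.0], [0.001, -0.0, -1.0]]
wrist_force: [1.1, 0.9, 0.2]
gripper_width: 85.6
```

```bash
python3 -c "
from h import *
go([555.5,246.7,150],-10)"
```

```text
t 1.52 tcp [ 233.3 -325.8  211.9] phi -39.4 tilt [ 5.e-04 -3.e-04 -1.e+00] F [1.1 0.9 0.2] w 85.6
shift [-114.6 -646.9   61.9] rv [  0.    -0.03 -29.42]
```

Emit:
arm_command(
  commands=[100,-115,-647,62,0,0,-29.4,100,-115,-647,62,0,0,-29.4,100,-115,-647,62,0,0,-29.4,100,-115,-647,62,0,0,-29.4,100,-115,-647,62,0,0,-29.4],
)

```text
time: 1.93
tcp_pos: [335.9, -145.4, 192.7]
tcp_rot: [[0.985, -0.175, 0.001], [-0.175, -0.985, -0.001], [0.001, 0.001, -1.0]]
wrist_force: [1.0, -1.1, 0.9]
gripper_width: 85.6
```

```bash
python3 -c "
from h import *
go([555.5,246.7,120],-10)"
```

```text
t 1.93 tcp [ 335.9 -145.4  192.7] phi -10.1 tilt [ 1.3e-03 -9.0e-04 -1.0e+00] F [ 1.  -1.1  0.9] w 85.6
shift [ 147.4 -424.5   72.7] rv [ 0.04 -0.08 -0.09]
```

Emit:
arm_command(
  commands=[100,147.4,-424.5,72,0,0,0,100,147.4,-424.5,72,0,0,0,100,147.4,-424.5,72,0,0,0,100,147.4,-424.5,72,0,0,0,100,147.4,-424.5,72,0,0,0],
)

```text
time: 2.35
tcp_pos: [437.2, 34.2, 159.6]
tcp_rot: [[0.984, -0.178, 0.001], [-0.178, -0.984, -0.0], [0.001, 0.0, -1.0]]
wrist_force: [0.6, -1.0, 0.0]
gripper_width: 85.2
```

```bash
python3 -c "
from h import *
go([555.5,246.7,110],-10)"
```

```text
t 2.35 tcp [437.2  34.2 159.6] phi -10.3 tilt [ 1.3e-03 -3.0e-04 -1.0e+00] F [ 0.6 -1.   0. ] w 85.2
shift [  78.4 -230.2   49.7] rv [ 0.01 -0.08 -0.27]
```

Emit:
arm_command(
  commands=[100,78.4,-230.2,50,0,0,-0.2,100,78.4,-230.2,50,0,0,-0.2,100,78.4,-230.2,50,0,0,-0.2,100,78.4,-230.2,50,0,0,-0.2,100,78.4,-230.2,50,0,0,-0.2],
)

```text
time: 2.77
tcp_pos: [536.4, 212.5, 117.2]
tcp_rot: [[0.985, -0.175, 0.0], [-0.175, -0.985, -0.0], [0.0, 0.0, -1.0]]
wrist_force: [1.2, -0.6, 0.5]
gripper_width: 85.4
```

Emit:
arm_command(
  commands=[100,0,-40,8,0,0,0,100,0,-40,8,0,0,0],
)

```text
time: 2.93
tcp_pos: [542.3, 255.9, 106.1]
tcp_rot: [[0.986, -0.169, -0.003], [-0.169, -0.986, 0.003], [-0.004, -0.002, -1.0]]
wrist_force: [-0.6, -0.6, -0.8]
gripper_width: 85.3
```

```bash
python3 -c "
from h import *
go([555.5,246.7,20],-10)
c=cam('top');save(cv2.resize(c[0][140:260,210:370],(800,600)),'t1.png')
print(proj(c,[555.5,246.7,58]),proj(c,status.read_state()['tcp_pos']))
c=cam('side');save(cv2.resize(c[0][140:290,220:420],(800,600)),'s1.png')"
```

```text
t 2.93 tcp [542.3 255.9 106.1] phi -9.7 tilt [-0.0034  0.0028 -1.    ] F [-0.6 -0.6 -0.8] w 85.3
shift [14.9  7.  86. ] rv [-0.12  0.22  0.26]
[279.53556416 204.24307748] [275.33169744 206.53511158]
```

View pics/t1.png

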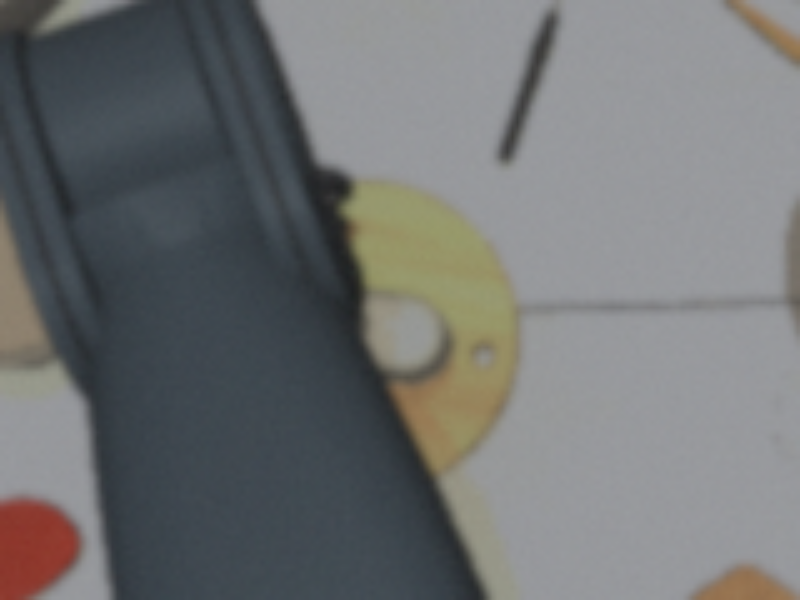

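View pics/s1.png

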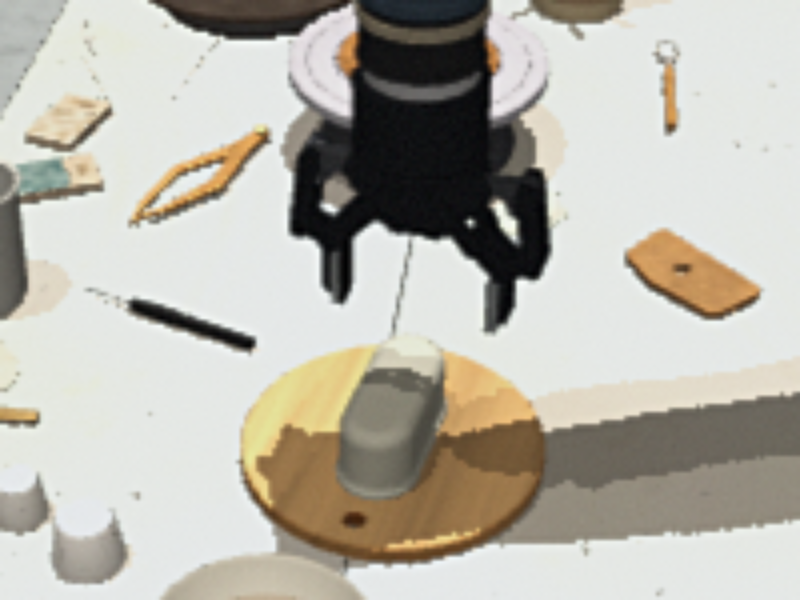

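Emit:
arm_command(
  commands=[100,0,0,0,0,0,0,100,0,0,0,0,0,0],
)

```text
time: 3.2
tcp_pos: [542.9, 248.6, 110.4]
tcp_rot: [[0.984, -0.177, 0.001], [-0.177, -0.984, -0.0], [0.001, 0.0, -1.0]]
wrist_force: [-0.4, 1.0, -0.2]
gripper_width: 85.6
```

```bash
python3 -c "
from h import *
go([555.5,246.7,20],-10)"
```

```text
t 3.2 tcp [542.9 248.6 110.4] phi -10.2 tilt [ 8.e-04 -2.e-04 -1.e+00] F [-0.4  1.  -0.2] w 85.6
shift [12.6 -0.4 90.4] rv [ 0.   -0.05 -0.18]
```

Emit:
arm_command(
  commands=[100,12.6,-0.4,0,0,0,-0.2,100,12.6,-0.4,25,0,0,-0.2,100,12.6,-0.4,48,0,0,-0.2,100,12.6,-0.4,52,0,0,-0.2,100,12.6,-0.4,52,0,0,-0.2],
)

```text
time: 3.62
tcp_pos: [553.5, 245.9, 56.0]
tcp_rot: [[0.985, -0.174, -0.004], [-0.174, -0.985, -0.001], [-0.004, 0.002, -1.0]]
wrist_force: [-0.3, 1.0, 0.2]
gripper_width: 84.9
```

```bash
python3 -c "
from h import *
go([555.5,246.7,20],-10)
c=cam('side');save(cv2.resize(c[0][140:290,220:420],(800,600)),'s2.png')"
```

```text
t 3.62 tcp [553.5 245.9  56. ] phi -10.0 tilt [-0.0042 -0.0015 -1.    ] F [-0.3  1.   0.2] w 84.9
shift [ 2.  -1.2 36. ] rv [ 0.13  0.22 -0.02]
```

View pics/s2.png

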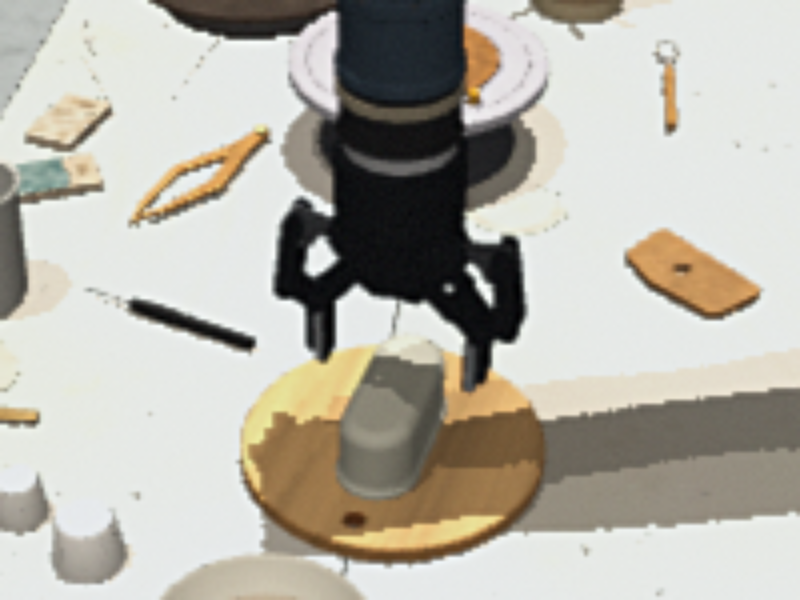

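Emit:
arm_command(
  commands=[100,0.5,-0.5,20,0,0,0,100,0.5,-0.5,34,0,0,0,100,0.5,-0.5,37,0,0,0,100,0.5,-0.5,37,0,0,0,100,0.5,-0.5,37,0,0,0],
)

```text
time: 4.08
tcp_pos: [556.8, 248.4, 22.4]
tcp_rot: [[0.985, -0.172, 0.002], [-0.172, -0.985, 0.001], [0.002, -0.001, -1.0]]
wrist_force: [-0.4, -0.8, 0.2]
gripper_width: 85.2
```

```bash
python3 -c "
from h import *
go([555.5,246.7,20],-10)"
```

```text
t 4.08 tcp [556.8 248.4  22.4] phi -9.9 tilt [ 2.1e-03  7.0e-04 -1.0e+00] F [-0.4 -0.8  0.2] w 85.2
shift [-1.   1.9  2.4] rv [-0.06 -0.11  0.08]
```

Emit:
arm_command(
  commands=[60,0,0,1,0,0,0,45,0,0,1,0,0,0,20,0,0,1,0,0,0,0,0,0,1,0,0,0,0,0,0,1,0,0,0],
)

```text
time: 4.5
tcp_pos: [557.0, 248.5, 20.9]
tcp_rot: [[0.985, -0.172, 0.003], [-0.172, -0.985, 0.001], [0.002, -0.001, -1.0]]
wrist_force: [1.5, -0.5, 2.0]
gripper_width: 45.2
```

Emit:
arm_command(
  commands=[0,0,0,0,0,0,0,0,0,0,0,0,0,0,0,0,0,0,0,0,0,0,0,0,0,0,0,0],
)

```text
time: 4.83
tcp_pos: [557.0, 248.5, 20.9]
tcp_rot: [[0.985, -0.172, 0.002], [-0.172, -0.985, 0.001], [0.002, -0.001, -1.0]]
wrist_force: [1.1, -0.8, 5.6]
gripper_width: 45.1
```

```bash
python3 -c "
from h import *
go([555.5,246.7,20],-10)"
```

```text
t 4.83 tcp [557.  248.5  20.9] phi -9.9 tilt [ 2.5e-03  7.0e-04 -1.0e+00] F [ 1.1 -0.8  5.6] w 45.1
shift [-1.2  2.1  0.9] rv [-0.06 -0.13  0.09]
```

Emit:
arm_command(
  commands=[0,0,0,-10,0,0,0,0,0,0,-25,0,0,0,0,0,0,-50,0,0,0,0,0,0,-80,0,0,0,0,0,0,-115,0,0,0],
)

```text
time: 5.25
tcp_pos: [551.9, 247.2, 130.6]
tcp_rot: [[0.985, -0.172, -0.011], [-0.172, -0.985, -0.003], [-0.01, 0.005, -1.0]]
wrist_force: [0.1, -0.1, -5.4]
gripper_width: 45.1
```

Emit:
arm_command(
  commands=[0,0,0,-8,0,0,0,0,0,0,-10,0,0,0,0,0,0,-10,0,0,0],
)

```text
time: 5.5
tcp_pos: [555.2, 248.1, 143.2]
tcp_rot: [[0.985, -0.172, -0.002], [-0.172, -0.985, -0.001], [-0.002, 0.001, -1.0]]
wrist_force: [0.2, -0.3, -5.6]
gripper_width: 45.0
```

```bash
python3 -c "
from h import *
go([582.2,-114.8,135],39.2)
print(status.read_state()['moment'],status.read_state()['wrist_force'])
c=cam('side');save(cv2.resize(c[0][100:290,200:453],(800,600)),'s3.png')"
```

```text
t 5.5 tcp [555.2 248.1 143.2] phi -9.9 tilt [-2.1e-03 -5.0e-04 -1.0e+00] F [ 0.2 -0.3 -5.6] w 45.0
shift [ 89.  352.9   8.3] rv [  0.     0.13 -49.1 ]
[0.02837425 0.0234173  0.04015078] [ 0.20738988 -0.29652527 -5.63606451]
```

View pics/s3.png

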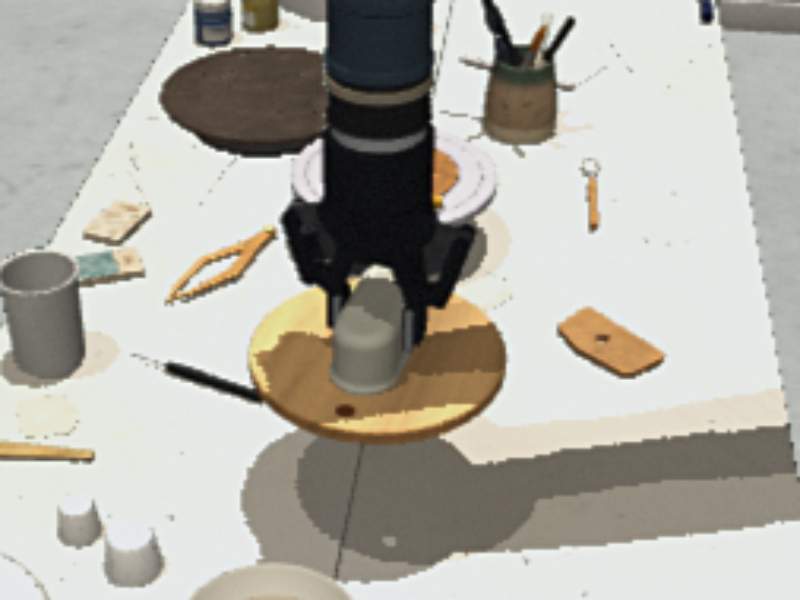

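Emit:
arm_command(
  commands=[0,6,24,0,0,0,-4,0,15,60,0,0,0,-10,0,25,97,0,0,0,-16,0,35,135,0,0,0,-22,0,44,172,0,0,0,-28],
)

```text
time: 5.97
tcp_pos: [567.2, 69.7, 140.4]
tcp_rot: [[0.949, 0.316, -0.007], [0.316, -0.949, -0.0], [-0.007, -0.002, -1.0]]
wrist_force: [1.9, -0.6, -4.9]
gripper_width: 45.1
```

```bash
python3 -c "
from h import *
go([582.2,-114.8,140],39.2)"
```

```text
t 5.97 tcp [567.2  69.7 140.4] phi 18.4 tilt [-7.e-03 -3.e-04 -1.e+00] F [ 1.9 -0.6 -4.9] w 45.1
shift [-44.1 179.8   0.3] rv [ -0.18   0.36 -20.76]
```

Emit:
arm_command(
  commands=[0,-9,38,0,0,0,-5,0,-18,75,0,0,0,-10,0,-27,112,0,0,0,-15,0,-36,147,0,0,0,-19,0,-43,174,0,0,0,-21],
)

```text
time: 6.38
tcp_pos: [580.3, -110.1, 140.3]
tcp_rot: [[0.775, 0.631, -0.007], [0.631, -0.775, 0.001], [-0.005, -0.005, -1.0]]
wrist_force: [0.0, -0.2, -5.2]
gripper_width: 45.3
```

Emit:
arm_command(
  commands=[0,0,4,0,0,0,0,0,0,4,0,0,0,0,0,0,4,0,0,0,0],
)

```text
time: 6.63
tcp_pos: [583.5, -109.8, 141.5]
tcp_rot: [[0.777, 0.63, -0.005], [0.63, -0.777, 0.003], [-0.002, -0.006, -1.0]]
wrist_force: [-0.6, -0.1, -5.3]
gripper_width: 45.5
```

```bash
python3 -c "
from h import *
go([582.2,-114.8,140],39.2)
c=cam('side');save(cv2.resize(c[0][80:230,225:425],(800,600)),'s4.png')
c=cam('top');save(cv2.resize(c[0][120:270,315:515],(800,600)),'t4.png')
go([582.2,-114.8,140],39.2)
"
```

```text
t 6.63 tcp [ 583.5 -109.8  141.5] phi 39.0 tilt [-0.0055  0.0028 -1.    ] F [-0.6 -0.1 -5.3] w 45.5
shift [-4.2  3.1  1.5] rv [-0.32  0.14 -0.16]
t 6.73 tcp [ 584.2 -108.9  142.8] phi 39.2 tilt [-0.0035  0.0018 -1.    ] F [-0.   0.7 -4.3] w 45.0
shift [-5.2  3.3  2.8] rv [-0.2   0.09 -0.03]
```

View pics/s4.png

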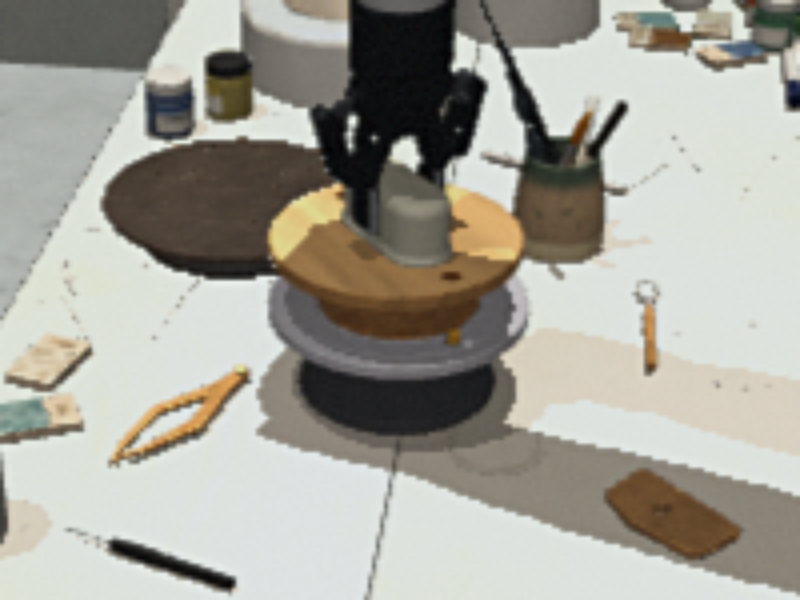

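View pics/t4.png

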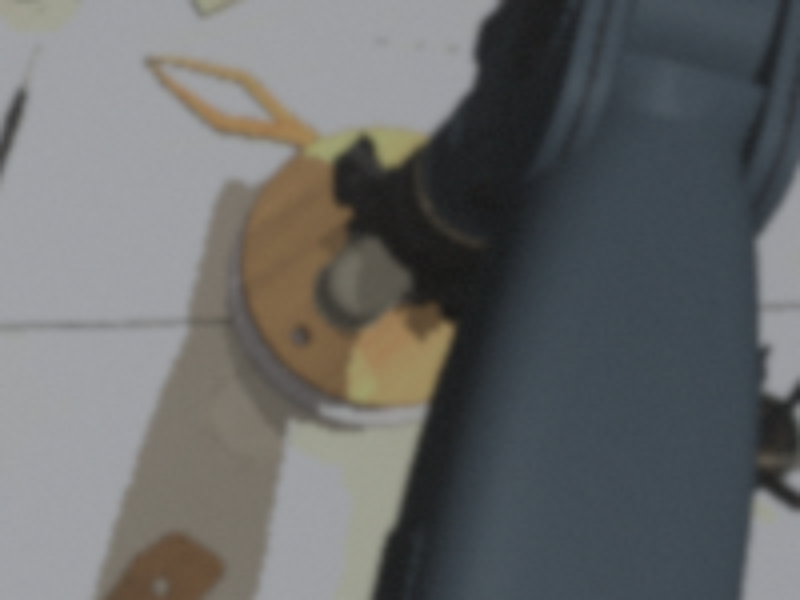

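```bash
python3 -c "
from h import *
s=cam('side');c=cam('top');st=status.read_state();p=st['tcp_pos'];R=st['tcp_rot'];z=p[2]-21+12
H1=ray2z(s,(337.6,148.4),z-1);H2=ray2z(c,(390.,203.4),z-1)
print(p,H1,H2)
for H in (H1,H2):
    print('hole in tool',(R.T@(H-p)).round(1))
print(fitcircle(s,(275,110,370,165),(8,70,60),(40,255,255),z))
"
```

```text
[ 584.85625546 -108.93711299  143.89401853] [537.66114873 -54.33027374 133.89401853] [538.52634745 -52.73236533 133.89401853]
hole in tool [ -2.  -72.1  10.1]
hole in tool [ -0.4 -72.8  10.1]
[552.87502501 -95.27826505 132.9375899 ]
```

```bash
python3 -c "
from h import *
go([580.9,-113.0,114],39.2)
"
```

```text
t 6.83 tcp [ 584.9 -108.9  143.9] phi 39.2 tilt [-1.5e-03  8.0e-04 -1.0e+00] F [-0.1  0.2 -4.9] w 45.3
shift [-5.6  0.7 29.9] rv [-0.09  0.04  0.01]
```

Emit:
arm_command(
  commands=[0,-3,0,6,0,0,0,0,-5.6,0.7,15,0,0,0,0,-5.6,0.7,24,0,0,0,0,-5.6,0.7,29,0,0,0,0,-5.6,0.7,29,0,0,0],
)

```text
time: 7.25
tcp_pos: [579.6, -114.0, 112.7]
tcp_rot: [[0.776, 0.631, -0.005], [0.631, -0.776, 0.002], [-0.003, -0.004, -1.0]]
wrist_force: [0.3, -0.8, -6.0]
gripper_width: 45.5
```

Emit:
arm_command(
  commands=[0,0,0,0,0,0,0,0,0,0,0,0,0,0,0,0,0,0,0,0,0,0,0,0,0,0,0,0],
)

```text
time: 7.58
tcp_pos: [581.9, -114.8, 116.4]
tcp_rot: [[0.776, 0.631, 0.001], [0.631, -0.776, -0.0], [0.001, 0.001, -1.0]]
wrist_force: [0.3, -0.1, -5.9]
gripper_width: 45.2
```

```bash
python3 -c "
from h import *
s=cam('side');save(cv2.resize(s[0][105:180,270:370],(800,600),interpolation=cv2.INTER_CUBIC),'s5.png')
c=cam('top');save(cv2.resize(c[0][150:225,360:460],(800,600),interpolation=cv2.INTER_CUBIC),'t5.png')
go([580.9,-113.0,109],39.2)
"
```

```text
t 7.68 tcp [ 581.8 -114.8  116.2] phi 39.1 tilt [ 1.e-03 -3.e-04 -1.e+00] F [ 0.   0.  -5.6] w 45.0
shift [ 0.4 -1.9  7.2] rv [ 0.05 -0.03 -0.11]
```

View pics/s5.png

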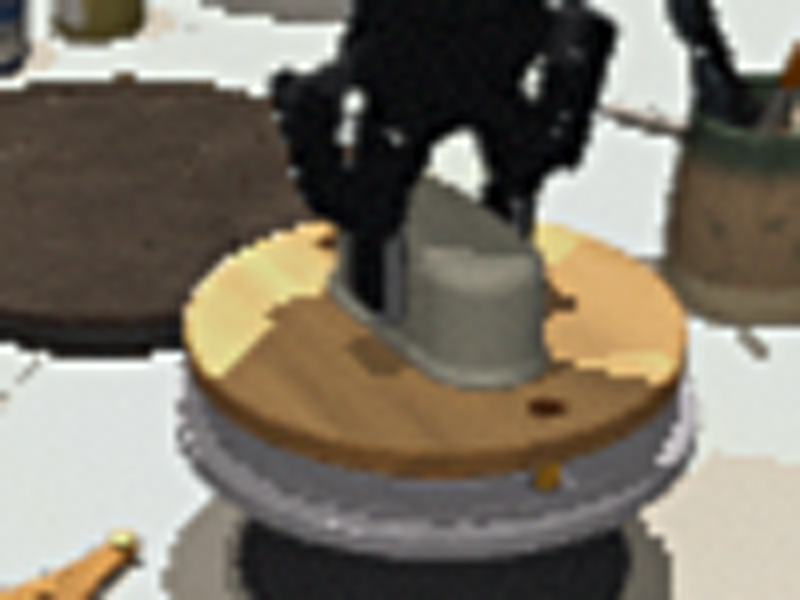

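View pics/t5.png

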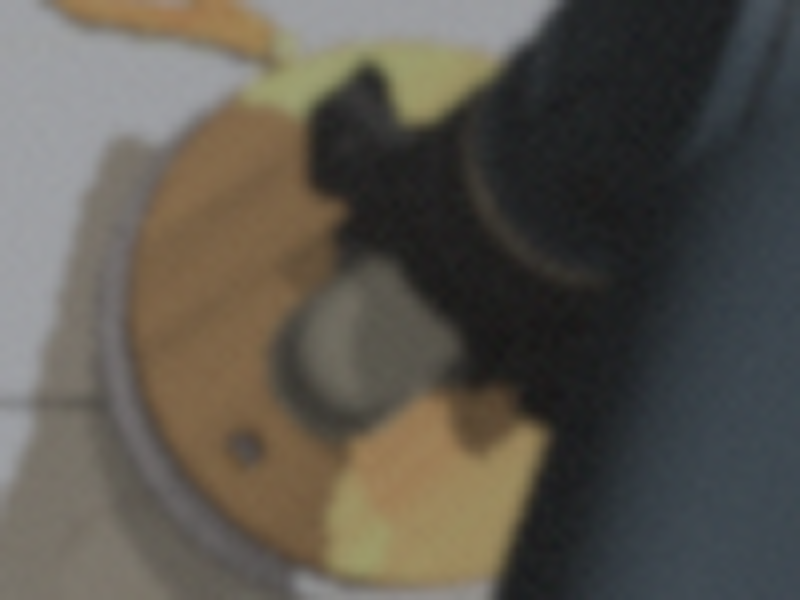

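```bash
python3 -c "
from h import *
s=cam('side');c=cam('top');st=status.read_state();p=st['tcp_pos'];R=st['tcp_rot'];z=p[2]-21+12
A=ray2z(s,(337.94,155.44),z-1);B=ray2z(s,(310.44,134.8),z-1);C=ray2z(c,(390.06,205.3),z-1)
print(p,A,B,C)
for H in (A,B,C): print('hole in tool',(R.T@(H-p)).round(1))
print(np.hypot(*(A-B)[:2]),(A+B)/2)
print('pin near tip/body',ray2z(s,(337.8,163.9),81))
go([580.9,-113.0,109],39.2)
"
```

```text
[ 581.63214303 -114.73254889  116.02091046] [536.4378752  -62.76884047 106.02091046] [ 633.67711126 -178.94346193  106.02091046] [537.51429384 -57.94470415 106.02091046]
hole in tool [ -2.3 -68.8  10. ]
hole in tool [-0.1 82.6 10. ]
hole in tool [  1.6 -71.9  10. ]
151.49921353208063 [ 585.05749323 -120.8561512   106.02091046]
pin near tip/body [535.40327888 -56.79952385  81.        ]
t 7.78 tcp [ 581.6 -114.7  116. ] phi 39.1 tilt [ 6.e-04 -2.e-04 -1.e+00] F [ 0.8 -1.4 -5.8] w 45.3
shift [ 0.5 -1.8  7. ] rv [ 0.03 -0.02 -0.11]
```

Emit:
arm_command(
  commands=[0,0.6,-2,2,0,0,0,0,0.6,-2,4,0,0,0,0,0.6,-2,6,0,0,0,0,0.6,-2,6,0,0,0,0,0.6,-2,6,0,0,0],
)

```text
time: 8.2
tcp_pos: [580.3, -112.6, 109.2]
tcp_rot: [[0.776, 0.631, -0.001], [0.631, -0.776, 0.0], [-0.001, -0.001, -1.0]]
wrist_force: [-0.1, -0.5, -5.2]
gripper_width: 45.1
```

```bash
python3 -c "
from h import *
go([580.8,-112.8,107],39.2)
"
```

```text
t 8.2 tcp [ 580.3 -112.6  109.2] phi 39.1 tilt [-9.e-04  2.e-04 -1.e+00] F [-0.1 -0.5 -5.2] w 45.1
shift [0.3 0.5 2.2] rv [-0.04  0.03 -0.11]
```

Emit:
arm_command(
  commands=[0,0,0,0.5,0,0,0,0,0,0,1,0,0,0,0,0,0,1.5,0,0,0,0,0,0,2,0,0,0,0,0,0,2,0,0,0],
)

```text
time: 8.62
tcp_pos: [580.6, -112.7, 107.6]
tcp_rot: [[0.776, 0.631, -0.0], [0.631, -0.776, 0.0], [-0.0, -0.0, -1.0]]
wrist_force: [-1.0, -0.6, -5.1]
gripper_width: 45.3
```

Emit:
arm_command(
  commands=[0,0,0,0.3,0,0,0,0,0,0,0.6,0,0,0,0,0,0,0.9,0,0,0,0,0,0,1,0,0,0],
)

```text
time: 8.95
tcp_pos: [580.6, -112.7, 106.6]
tcp_rot: [[0.776, 0.631, -0.0], [0.631, -0.776, 0.0], [-0.0, -0.0, -1.0]]
wrist_force: [0.2, 0.4, -5.0]
gripper_width: 45.0
```

```bash
python3 -c "
from h import *
go([580.8,-112.8,107],39.2); print(status.read_state()['moment'])
"
```

```text
t 8.95 tcp [ 580.6 -112.7  106.6] phi 39.1 tilt [-1.e-04  1.e-04 -1.e+00] F [ 0.2  0.4 -5. ] w 45.0
shift [ 0.1  0.2 -0.4] rv [-0.01  0.   -0.11]
[ 0.02164647 -0.021899    0.03511402]
```

Emit:
arm_command(
  commands=[0,0,0,0.3,0,0,0,0,0,0,0.6,0,0,0,0,0,0,0.8,0,0,0,0,0,0,0.8,0,0,0],
)

```text
time: 9.28
tcp_pos: [580.6, -112.7, 105.8]
tcp_rot: [[0.776, 0.631, -0.0], [0.631, -0.776, 0.0], [-0.0, -0.0, -1.0]]
wrist_force: [0.0, 0.0, -5.2]
gripper_width: 45.3
```

Emit:
arm_command(
  commands=[0,0,0,0.3,0,0,0,0,0,0,0.6,0,0,0,0,0,0,0.8,0,0,0,0,0,0,0.8,0,0,0],
)

```text
time: 9.62
tcp_pos: [580.6, -112.7, 105.0]
tcp_rot: [[0.776, 0.631, -0.0], [0.631, -0.776, 0.0], [-0.0, -0.0, -1.0]]
wrist_force: [0.7, 0.8, -5.2]
gripper_width: 44.9
```

Emit:
arm_command(
  commands=[0,0,0,0.3,0,0,0,0,0,0,0.6,0,0,0,0,0,0,0.8,0,0,0,0,0,0,0.8,0,0,0],
)

```text
time: 9.95
tcp_pos: [580.6, -112.7, 104.2]
tcp_rot: [[0.776, 0.631, -0.0], [0.631, -0.776, 0.0], [-0.0, -0.0, -1.0]]
wrist_force: [0.5, 0.5, -5.7]
gripper_width: 45.4
```

Emit:
arm_command(
  commands=[0,0,0,0.3,0,0,0,0,0,0,0.6,0,0,0,0,0,0,0.8,0,0,0,0,0,0,0.8,0,0,0],
)

```text
time: 10.28
tcp_pos: [580.6, -112.7, 103.3]
tcp_rot: [[0.776, 0.631, -0.0], [0.631, -0.776, 0.0], [-0.0, -0.0, -1.0]]
wrist_force: [-0.5, -0.2, -4.9]
gripper_width: 45.3
```

```bash
python3 -c "
from h import *
s=cam('side');save(cv2.resize(s[0][105:180,270:370],(800,600),interpolation=cv2.INTER_CUBIC),'s6.png')
go([580.8,-112.8,107],39.2); print(status.read_state()['moment'])
"
```

```text
t 10.33 tcp [ 580.6 -112.7  103.4] phi 39.1 tilt [-1.e-04  0.e+00 -1.e+00] F [-0.2 -0.1 -5.2] w 45.6
shift [ 0.1  0.2 -3.6] rv [-0.01  0.   -0.11]
[ 0.06850903 -0.02317669 -0.04154127]
```

View pics/s6.png

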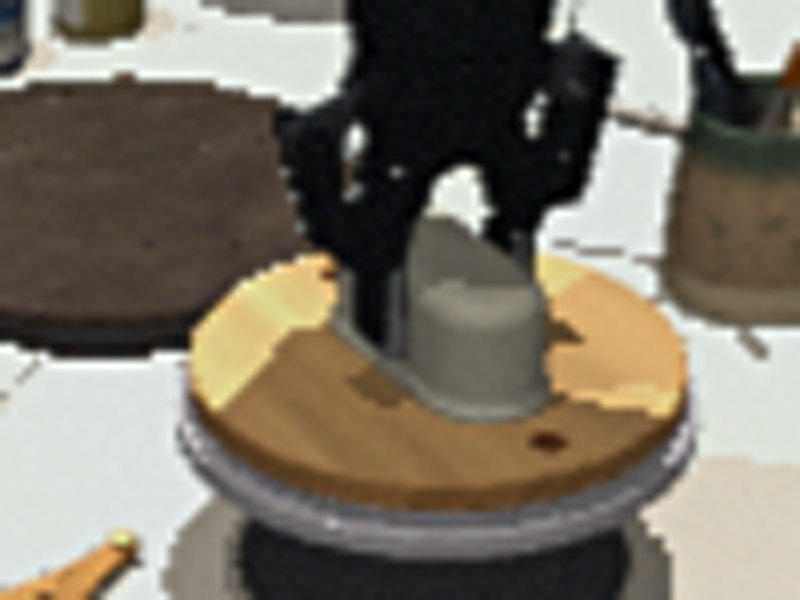

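Emit:
arm_command(
  commands=[0,0,0,0.4,0,0,0,0,0,0,0.8,0,0,0,0,0,0,1.2,0,0,0,0,0,0,1.6,0,0,0,0,0,0,1.6,0,0,0],
)

```text
time: 10.75
tcp_pos: [580.5, -112.7, 101.7]
tcp_rot: [[0.776, 0.631, -0.0], [0.631, -0.776, 0.0], [-0.0, -0.0, -1.0]]
wrist_force: [0.5, 0.1, -4.7]
gripper_width: 45.1
```

Emit:
arm_command(
  commands=[0,0,0,0.4,0,0,0,0,0,0,0.8,0,0,0,0,0,0,1.2,0,0,0,0,0,0,1.2,0,0,0],
)

```text
time: 11.08
tcp_pos: [580.5, -112.7, 100.5]
tcp_rot: [[0.776, 0.631, -0.0], [0.631, -0.776, 0.0], [-0.0, -0.0, -1.0]]
wrist_force: [0.0, -0.7, -5.1]
gripper_width: 45.3
```

Emit:
arm_command(
  commands=[0,0,0,0.2,0,0,0,0,0,0,0.4,0,0,0,0,0,0,0.6,0,0,0,0,0,0,0.6,0,0,0],
)

```text
time: 11.42
tcp_pos: [580.6, -112.7, 100.0]
tcp_rot: [[0.776, 0.631, -0.0], [0.631, -0.776, 0.0], [-0.0, -0.0, -1.0]]
wrist_force: [0.8, -0.2, -5.5]
gripper_width: 45.4
```

Emit:
arm_command(
  commands=[0,0,0,0.2,0,0,0,0,0,0,0.4,0,0,0,0,0,0,0.6,0,0,0,0,0,0,0.6,0,0,0],
)

```text
time: 11.75
tcp_pos: [580.6, -112.7, 99.4]
tcp_rot: [[0.776, 0.631, -0.0], [0.631, -0.776, 0.0], [-0.0, -0.0, -1.0]]
wrist_force: [-1.0, 0.5, -4.6]
gripper_width: 45.1
```

Emit:
arm_command(
  commands=[0,0,0,0.2,0,0,0,0,0,0,0.4,0,0,0,0,0,0,0.6,0,0,0,0,0,0,0.6,0,0,0],
)

```text
time: 12.08
tcp_pos: [580.6, -112.7, 99.0]
tcp_rot: [[0.776, 0.631, 0.0], [0.631, -0.776, -0.0], [0.0, 0.0, -1.0]]
wrist_force: [0.4, -0.5, -5.2]
gripper_width: 45.2
```

Emit:
arm_command(
  commands=[0,0,0,0.2,0,0,0,0,0,0,0.4,0,0,0,0,0,0,0.5,0,0,0,0,0,0,0.5,0,0,0],
)

```text
time: 12.42
tcp_pos: [580.6, -112.8, 98.9]
tcp_rot: [[0.776, 0.631, 0.0], [0.631, -0.776, -0.0], [0.0, 0.0, -1.0]]
wrist_force: [-1.8, 0.9, -1.6]
gripper_width: 45.1
```

Emit:
arm_command(
  commands=[0,0,0,0.3,0,0,0,0,0,0,0.6,0,0,0,0,0,0,0.8,0,0,0,0,0,0,0.8,0,0,0],
)

```text
time: 12.75
tcp_pos: [580.7, -112.8, 98.9]
tcp_rot: [[0.776, 0.631, 0.001], [0.631, -0.776, -0.0], [0.0, 0.001, -1.0]]
wrist_force: [-5.7, -0.1, 5.6]
gripper_width: 45.2
```

```bash
python3 -c "
from h import *
go([580.8,-112.8,98.9],39.2); print(status.read_state()['moment'])
"
```

```text
t 12.75 tcp [ 580.7 -112.8   98.9] phi 39.1 tilt [ 8.e-04 -3.e-04 -1.e+00] F [-5.7 -0.1  5.6] w 45.2
shift [ 0.1  0.1 -0. ] rv [ 0.04 -0.02 -0.1 ]
[0.39601758 0.91193776 0.13798928]
```

Emit:
arm_command(
  commands=[0,0.05,0,0,0,0,1,0,0.13,0,0,0,0,3,0,0.22,0,0,0,0,5,0,0.33,0,0,0,0,7.5,0,0.44,0,0,0,0,10],
)

```text
time: 13.17
tcp_pos: [581.3, -112.4, 98.9]
tcp_rot: [[0.874, 0.486, 0.001], [0.486, -0.874, -0.0], [0.001, 0.001, -1.0]]
wrist_force: [-4.3, 0.4, 4.5]
gripper_width: 45.5
```

```bash
python3 -c "
from h import *
go([580.8,-112.8,98.9],0); print(status.read_state()['moment'])
"
```

```text
t 13.17 tcp [ 581.3 -112.4   98.9] phi 29.0 tilt [ 1.4e-03 -5.0e-04 -1.0e+00] F [-4.3  0.4  4.5] w 45.5
shift [-0.6  0.1 -0. ] rv [ 0.05 -0.07 29.05]
[0.2955193  0.7803767  0.38760864]
```

Emit:
arm_command(
  commands=[0,0.09,0,0,0,0,2,0,0.18,0,0,0,0,4,0,0.27,0,0,0,0,6,0,0.36,0,0,0,0,8,0,0.44,0,0,0,0,10],
)

```text
time: 13.58
tcp_pos: [582.0, -112.3, 98.9]
tcp_rot: [[0.945, 0.327, 0.002], [0.327, -0.945, -0.001], [0.001, 0.001, -1.0]]
wrist_force: [-2.8, 1.5, 5.6]
gripper_width: 44.9
```

Emit:
arm_command(
  commands=[0,0.09,0,0,0,0,2,0,0.18,0,0,0,0,4,0,0.27,0,0,0,0,6,0,0.36,0,0,0,0,8,0,0.44,0,0,0,0,10],
)

```text
time: 14.0
tcp_pos: [582.6, -112.2, 98.8]
tcp_rot: [[0.987, 0.158, 0.002], [0.158, -0.987, -0.001], [0.002, 0.001, -1.0]]
wrist_force: [-3.1, 1.1, 3.9]
gripper_width: 45.2
```

```bash
python3 -c "
from h import *
go([582.3,-112.1,98.9],0); print(status.read_state()['moment'])
"
```

```text
t 14.0 tcp [ 582.6 -112.2   98.8] phi 9.1 tilt [ 2.1e-03 -8.0e-04 -1.0e+00] F [-3.1  1.1  3.9] w 45.2
shift [-0.2 -0.1 -0.1] rv [ 0.05 -0.12  9.08]
[0.16114769 0.73191971 0.38234415]
```

Emit:
arm_command(
  commands=[0,0.05,0,0,0,0,2.5,0,0.1,0,0,0,0,5,0,0.15,0,0,0,0,7,0,0.2,0,0,0,0,8.5,0,0.2,0,0,0,0,9.1],
)

```text
time: 14.42
tcp_pos: [583.1, -112.3, 98.9]
tcp_rot: [[1.0, 0.0, 0.003], [0.0, -1.0, -0.001], [0.003, 0.001, -1.0]]
wrist_force: [-1.9, -0.1, 4.6]
gripper_width: 45.4
```

Emit:
arm_command(
  commands=[0,0,0,0,0,0,0,0,0,0,0,0,0,0,0,0,0,0,0,0,0],
)

```text
time: 14.67
tcp_pos: [583.1, -112.3, 98.9]
tcp_rot: [[1.0, 0.0, 0.003], [0.0, -1.0, -0.001], [0.003, 0.001, -1.0]]
wrist_force: [-0.4, 0.6, 5.6]
gripper_width: 45.2
```

```bash
python3 -c "
from h import *
go([582.3,-112.1,98.9],0); print(status.read_state()['moment'])
s=cam('side');save(cv2.resize(s[0][105:180,270:370],(800,600),interpolation=cv2.INTER_CUBIC),'s7.png')
c=cam('top');save(cv2.resize(c[0][150:225,360:460],(800,600),interpolation=cv2.INTER_CUBIC),'t7.png')
"
```

```text
t 14.67 tcp [ 583.1 -112.3   98.9] phi 0.0 tilt [ 2.8e-03 -7.0e-04 -1.0e+00] F [-0.4  0.6  5.6] w 45.2
shift [-0.8 -0.2 -0. ] rv [ 0.04 -0.16  0.02]
[0.18067538 0.7068953  0.14603173]
```

View pics/s7.png

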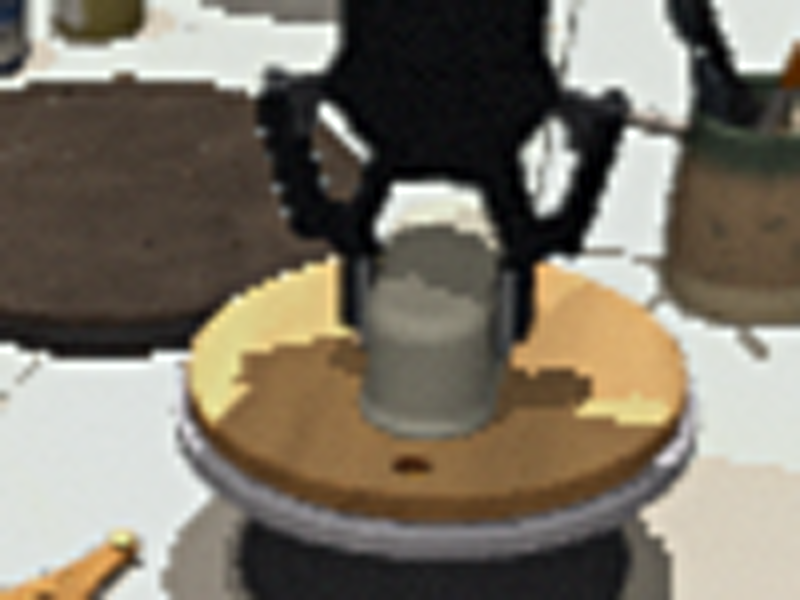

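View pics/t7.png

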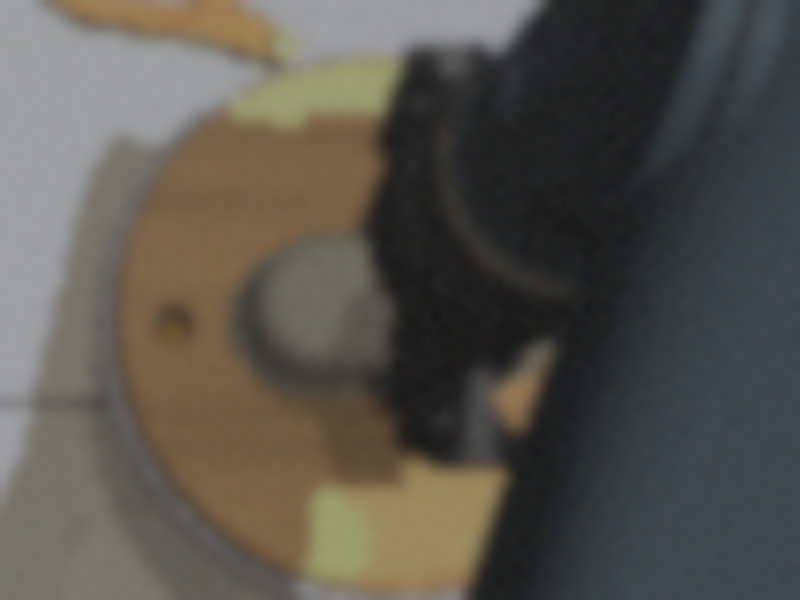

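Emit:
arm_command(
  commands=[0,-0.2,0,-0.3,0,-0.08,0,0,-0.4,0,-0.7,0,-0.16,0,0,-0.4,0,-0.8,0,-0.16,0,0,-0.4,0,-0.8,0,-0.16,0],
)

```text
time: 15.1
tcp_pos: [582.9, -112.3, 98.9]
tcp_rot: [[1.0, 0.0, 0.0], [0.0, -1.0, -0.0], [0.0, 0.0, -1.0]]
wrist_force: [2.2, 0.8, 2.4]
gripper_width: 45.2
```

```bash
python3 -c "
from h import *
go([582.3,-112.1,98.9],0); print(status.read_state()['moment'])
"
```

```text
t 15.1 tcp [ 582.9 -112.3   98.9] phi 0.0 tilt [ 3.e-04 -3.e-04 -1.e+00] F [2.2 0.8 2.4] w 45.2
shift [-0.6 -0.2 -0. ] rv [ 0.02 -0.02  0.01]
[ 0.11785486 -0.6500164   0.25155218]
```

Emit:
arm_command(
  commands=[0,0,0,-0.2,0,0.08,0,0,0,0,-0.3,0,0.08,0,56,0,0,-0.3,0,0.08,0,60,0,0,-0.3,0,0.08,0,75,0,0,-0.3,0,0.08,0],
)

```text
time: 15.52
tcp_pos: [580.1, -111.9, 97.6]
tcp_rot: [[1.0, -0.001, -0.005], [-0.001, -1.0, 0.0], [-0.005, -0.0, -1.0]]
wrist_force: [0.0, 0.8, -0.5]
gripper_width: 62.0
```

Emit:
arm_command(
  commands=[100,0,0,0,0,0,0,100,0,0,0,0,0,0,100,0,0,0,0,0,0,100,0,0,0,0,0,0],
)

```text
time: 15.85
tcp_pos: [581.3, -112.1, 98.5]
tcp_rot: [[1.0, -0.0, -0.002], [-0.0, -1.0, 0.0], [-0.002, -0.0, -1.0]]
wrist_force: [0.8, -0.7, -0.2]
gripper_width: 85.7
```

```bash
python3 -c "
from h import *
go([582.3,-112.1,98.9],0); print(status.read_state()['moment'])
s=cam('side');save(cv2.resize(s[0][105:180,270:370],(800,600),interpolation=cv2.INTER_CUBIC),'s8.png')
"
```

```text
t 15.85 tcp [ 581.3 -112.1   98.5] phi -0.0 tilt [-2.e-03  1.e-04 -1.e+00] F [ 0.8 -0.7 -0.2] w 85.7
shift [ 1.   0.  -0.4] rv [-0.    0.12 -0.01]
[-0.00353138 -0.0075177   0.02386499]
```

View pics/s8.png

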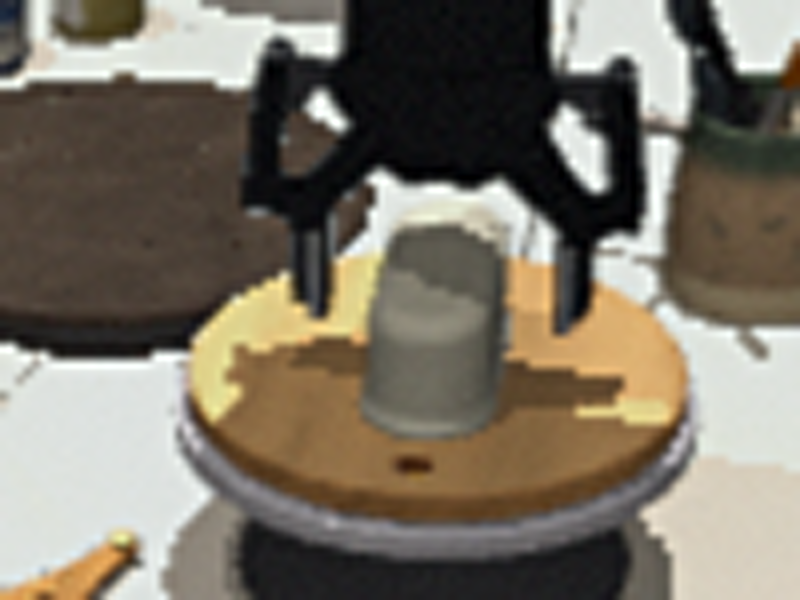

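Released cleanly: the jaws stand clear of the mould. I'll rise, back away, and check the angle.

Emit:
arm_command(
  commands=[100,0,0,-15,0,0,0,100,0,0,-40,0,0,0,100,0,0,-75,0,0,0,100,0,0,-110,0,0,0,100,0,0,-130,0,0,0],
)

```text
time: 16.32
tcp_pos: [582.7, -112.4, 233.2]
tcp_rot: [[1.0, -0.0, 0.004], [-0.0, -1.0, -0.002], [0.004, 0.002, -1.0]]
wrist_force: [0.5, 0.0, 0.7]
gripper_width: 85.3
```

Emit:
arm_command(
  commands=[100,-40,20,0,0,0,0,100,-80,60,0,0,0,0,100,-115,100,0,0,0,0,100,-150,140,0,0,0,0,100,-180,170,0,0,0,0],
)

```text
time: 16.73
tcp_pos: [429.0, -252.9, 229.1]
tcp_rot: [[1.0, 0.001, -0.001], [0.001, -1.0, -0.001], [-0.001, 0.001, -1.0]]
wrist_force: [0.1, -1.2, -1.2]
gripper_width: 85.3
```

Emit:
arm_command(
  commands=[100,-15,35,0,0,0,0,100,-30,70,0,0,0,0,100,-30,110,0,0,0,0,100,-30,130,0,0,0,0,100,-30,130,0,0,0,0],
)

```text
time: 17.15
tcp_pos: [398.9, -386.1, 227.9]
tcp_rot: [[1.0, -0.005, -0.002], [-0.005, -1.0, -0.001], [-0.002, 0.001, -1.0]]
wrist_force: [-0.7, -0.2, -0.5]
gripper_width: 85.4
```

```bash
python3 -c "
from h import *
go([582.3,-112.1,98.9],0)
s=cam('side');save(cv2.resize(s[0][105:180,270:370],(800,600),interpolation=cv2.INTER_CUBIC),'s9.png')
c=cam('top');save(cv2.resize(c[0][150:225,360:460],(800,600),interpolation=cv2.INTER_CUBIC),'t9.png')
save(c[0],'t9f.png')
"
```

```text
t 17.15 tcp [ 398.9 -386.1  227.9] phi -0.3 tilt [-0.002  -0.0015 -1.    ] F [-0.7 -0.2 -0.5] w 85.4
shift [ 182.2 -275.2  128.3] rv [ 0.08  0.12 -0.3 ]
```

View pics/s9.png

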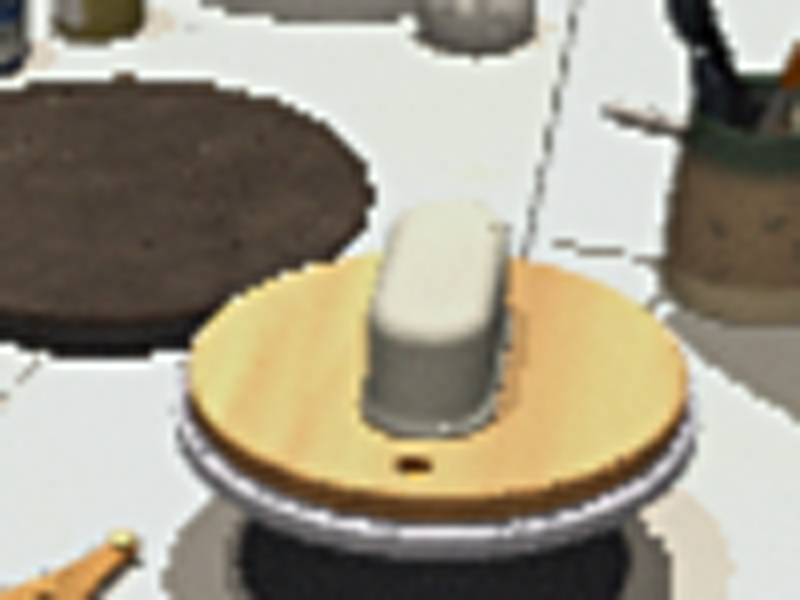

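View pics/t9.png

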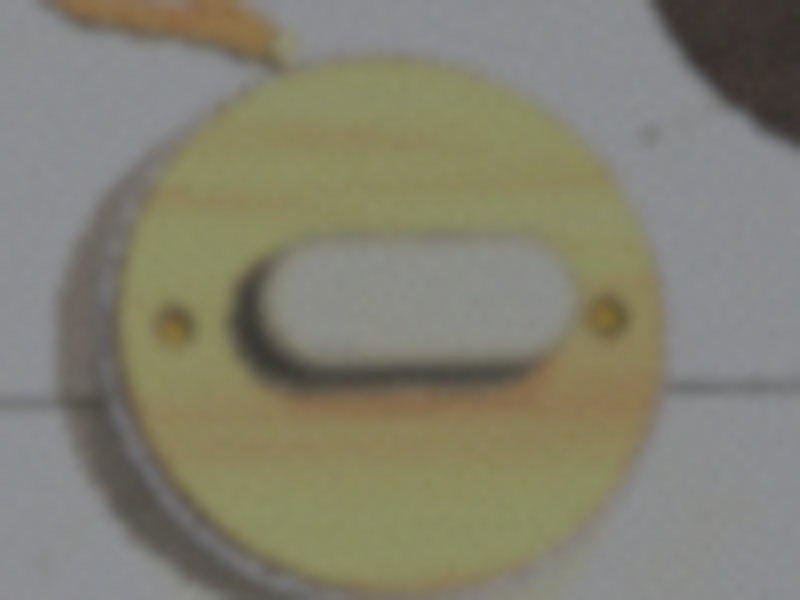

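View pics/t9f.png

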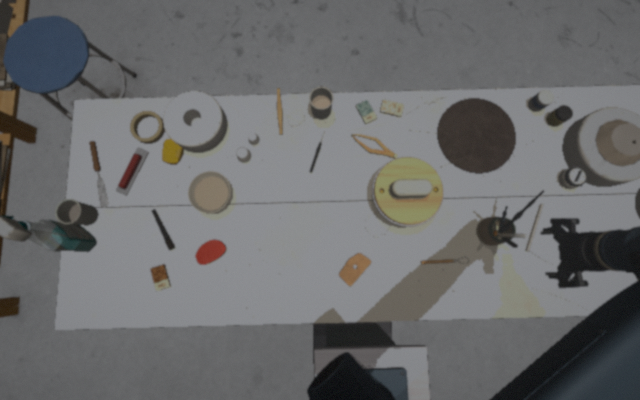

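```bash
python3 -c "
from h import *
c=cam('top');f=lambda x,y:((x+.5)/8-.5+360,(y+.5)/8-.5+150)
A=ray2z(c,f(173.5,325),88);B=ray2z(c,f(606,315),88);print(A,B,np.degrees(np.arctan2(-(A-B)[0],(A-B)[1])))
im=cv2.resize(c[0][150:225,360:460],(800,600),interpolation=cv2.INTER_CUBIC)
h=cv2.cvtColor(cv2.GaussianBlur(im,(9,9),0),cv2.COLOR_RGB2HSV);m=((h[...,1]<45)&(h[...,2]>105)).astype(np.uint8)
n,l,st,ce=cv2.connectedComponentsWithStats(m);k=l[300,420];ys,xs=np.nonzero(l==k);print(k,len(xs))
P=np.array([ray2z(c,f(x,y),137-2)[:2] for x,y in zip(xs[::20],ys[::20])]);w,v=np.linalg.eigh(np.cov(P.T));d=v[:,1]*np.sign(v[1,1]);print(P.mean(0),np.sqrt(w),np.degrees(np.arctan2(-d[0],d[1])))
s=cam('side');print(fitcircle(c,(370,150,450,230),(12,60,60),(40,255,255),90))
"
```

```text
[583.12777793 -39.31349328  88.        ] [ 582.82067333 -189.41073333   88.        ] -0.11722915657256146
3 35989
[ 581.06572778 -113.06831031] [11.75812478 27.61995355] -0.10779084271997
[ 580.87611164 -113.16687259   93.86390402]
```

Emit:
arm_command(
  commands=[100,0,0,0,0,0,0,100,0,0,0,0,0,0,100,0,0,0,0,0,0,100,0,0,0,0,0,0],
)

```text
time: 17.68
tcp_pos: [400.5, -381.3, 229.2]
tcp_rot: [[1.0, 0.001, -0.001], [0.001, -1.0, -0.0], [-0.001, 0.0, -1.0]]
wrist_force: [-0.4, 0.0, -0.1]
gripper_width: 85.3
```

```bash
python3 -c "
from h import *
print(job.close_job())"
```

```text
the job is handed in; nothing more can be done
None
```

The bat is seated flush on the wheel head with both pins in its holes. The mould's long sides are parallel to the front edge, and the job was handed in at about 18 s.

**What I did:** I gripped the mould, carried the bat level to the wheel, and set its angle to the pins as seen in the pictures. It went down over the pins with no measurable contact. The steps of resting it on the pins and turning it by feel were therefore not needed, and I did not do them separately. I pressed it onto the cork with about 11 N, turned the wheel clockwise by about 39° with the bat, eased off the pressure, let go and moved away.

**Last checks:**
- **Angle:** the pin line in the top picture is 0.12° off parallel, and the mould's own outline is 0.11° off.
- **Seating:** both brass pins show in the holes, and contact came at the height expected for flush on the cork.
- **Surroundings:** nothing else appears moved in the last top picture.

**Disagreement:** before lowering, the side camera put the holes 3–4 mm from where the top camera did. I mostly followed the top camera, and the fit bore that out.

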